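Find the full clay tub by weight and lock it in the carrying cradle

TASK

One of the three identical clay tubs under the drying rack is still full: feel by lifting which one is heavy, and set it down gently, upright, in the grey cradle with its rib square to the slide's travel. Then slide the cradle's red-gripped lock fully home to its end stop over the lid. Keep every tub upright, leave the other two where they stood (put straight back down after weighing), and do not disturb the bust, the tool jar or the bowl.

Things in the scene. Friction and masses are not known exactly. Their poses are not given: they have to be found in the camera images.
- rack: fixed wooden rack at the robot's left, open front (its -x side, facing the cradle) and ends. Origin on the table under the middle of the row of tubs; y along the row. Tubs stand on its 12 mm base board (x -65 to 105, y +-175 mm), near y = -105, 0, 105 mm, ribs pointing into the rack (along its x) within 0.35 rad. Posts at the back ends (x 70 to 100, y +-165 mm).
- roof_edge (a point): middle of the roof's lower front edge, 275 mm above the table, rack x = -25 mm. Roof slats along y (+-175 mm) at rack x -25 to -5 and 62 to 100 mm, end rails at y +-165 mm, tops to 295 mm, pots on the rear slat to 340 mm. It bars the way from above: reach in from the front, under the slat, with the tool tilted about 40 degrees, and bring a tub out forward (rack -x) before raising it.
- tub_1: one of 3 look-alike closed clay tubs: white, 68 mm square, blue 70 mm lid with top 80 mm up; on it a grip rib 44 mm long (tub x), 16 wide (y), 34 tall (top 114 mm up). Origin: centre of underside, z up. Contents unseen (a lump, loose by 3 mm): exactly one tub, any of the three, is full, 0.49-0.63 kg in all; the others are nearly used up, 0.15-0.27 kg.
- tub_2: one of 3 look-alike closed clay tubs: white, 68 mm square, blue 70 mm lid with top 80 mm up; on it a grip rib 44 mm long (tub x), 16 wide (y), 34 tall (top 114 mm up). Origin: centre of underside, z up. Contents unseen (a lump, loose by 3 mm): exactly one tub, any of the three, is full, 0.49-0.63 kg in all; the others are nearly used up, 0.15-0.27 kg.
- tub_3: one of 3 look-alike closed clay tubs: white, 68 mm square, blue 70 mm lid with top 80 mm up; on it a grip rib 44 mm long (tub x), 16 wide (y), 34 tall (top 114 mm up). Origin: centre of underside, z up. Contents unseen (a lump, loose by 3 mm): exactly one tub, any of the three, is full, 0.49-0.63 kg in all; the others are nearly used up, 0.15-0.27 kg.
- cradle: grey cradle fixed to the table, origin on the table under the middle of its tray. Tray floor 10 mm up, 84 x 84 mm inside, lip 6 mm thick with top 28 mm up. At its far side (cradle -y, away from the robot) a pedestal (x +-30, y -128 to -66 mm, 90 mm high) carries the lock. The tub's rib must lie along the cradle's x (either way round), square to the lock's travel, or it stops the lock plate.
- seat (a point): centre of the tray floor, where the centre of the tub's underside belongs (within 14 mm); axes as the cradle's
- lock (a joint): lock slide along the cradle's +y, m: 0 open, 0.050 home at its end stop; starts at 0 to 0.018. Friction about 2.5 N, stays where left. Moves a steel plate 44 mm wide, 94 to 100 mm above the table (seated lid top: 90 mm); its leading edge is at cradle y = -68 mm when open, -18 mm (over the lid's edge) when home
- lock_grip (a point): top middle of the lock's red grip, a block 14 mm (cradle x) by 22 mm (y), 36 mm tall on the plate, top 135.5 mm above the table; moves with the lock: cradle y = -108 mm open, -58 mm home
- bust: bystander: beige clay bust 175 mm tall on a loose plywood board 130 x 130 x 14 mm. Origin: centre of the underside
- tool_jar: bystander: blue ceramic jar, 72 mm diameter, 95 mm tall, with wooden modelling tools standing out to 155 mm height and within 40 mm of its axis. Origin: centre of the underside
- bowl: bystander: purple bowl, 100 mm rim diameter, 45 mm tall. Origin: centre of the underside
There are look-alikes about, which are no part of the job. What is shaped like the tub_2 but green or orange is not meant.

How it is judged:
By the outcome, as a careful person would: the job done as asked, in the order asked, and still so for the second after the job is handed in, with the robot touching nothing.
It also fails if it takes over 72 s, if anything falls off the work surface, if the arm or the gripper's body presses on something with over 40 N, if the wrist force passes 120 N, or if a joint passes its speed limit or range.

ROBOT

A 6-joint arm with a two-finger parallel gripper is mounted at the origin on the work surface. World frame = base frame: x ahead of the robot, y to its left, z up, the work surface at z = 0. Lengths are in m, angles in rad, forces in N, time in s.
With the tool pointing down it reaches from about 0.25 to 0.775 m from the base axis. Payload 4 kg.
Tool frame: the origin (TCP) lies at the very end of the fingers, on their centre line; the grasp point (between the pads) lies 19 mm behind it; z points along the fingers, y is the line along which they close (so a half turn about z gives the same grasp; the last joint's range is limited). The gripper opens to 94 mm and grips with 3 to 60 N. Pads are 16 mm wide; open, the fingers measure 119 mm over their backs; the gripper's body (75 mm by 177 mm) begins 78 mm behind the grasp point.
Start: joints at [-1.281, 0.087, 1.371, -0, 1.684, -0.103], TCP at [0.211, -0.508, 0.206] pointing down, gripper open.
Joint ranges: [-3.1, 3.1], [-0.76, 2.03], [0.27, 2.55], [-1.08, 4.22], [0.17, 2.65], [-2.57, 2.57]. Speed limits (rad/s): [2.79, 2.79, 3.14, 3.14, 3.14, 3.14].

INTERFACE

Orientations are given as [roll, pitch, yaw] about the fixed x, y, z axes, in that order (R = Rz(yaw) Ry(pitch) Rx(roll)).
In Python, from bench import robot gives the robot as it stands. The module is installed in compiled form; this text tells all that it offers.
- The arm moves only by the tool move_arm, never from a script. Its argument "deltas" is one flat list of numbers, 7 for each row, row after row: the turn, a rotation vector about the tool's x, y, z in rad, then the shift along the tool's x, y, z in cm, then the closure, from -1 (fully open) to 1 (shut). A call has 1 to 8 rows; each row is the pose to reach, as a shift and turn from the pose commanded when the call began, along the tool's axes at that moment; what a row does not reach only later rows make up. A row lasts 1/10 s, in which the tool goes at most 50 mm and 8.59 degrees, less where a joint would pass 70% of its speed; a pose out of reach is approached as far as the arm can. A call with a gripper value outside its range is refused whole. The fingers move at their own pace and stop on an object; the grip force is fixed at half the most. Time passes only in rows, so rows that repeat a pose let the fingers close. It gives the time, the measured TCP pose, the force, the opening and the grip force at its end, in the units of the state.
- robot.get_obs(): the state, without advancing time (a new reading comes with each control period).
- robot.snapshot(name): name is "side" or "top" or "wrist"; returns a dict with "image" (420x560x3 uint8, red, green, blue), "depth" (420x560 float32, m along the optical axis (not along the pixel's ray), 0 where there is no reading), "fov_y" (degrees; the focal length in pixels is half the picture's height over the tangent of half this angle, whatever the lens; pixels are square), "cx", "cy" (the principal point, pixels), "D" ([k1, k2, p1, p2, k3] as OpenCV has them; the pictures are not rectified), "origin" and "orientation" of the camera in the world; the wrist camera has in their place "T_tool_cam" (4x4, takes a point from camera to tool coordinates, whose origin is the TCP and whose axes are the flange's). Camera axes: x right, y up, looking along -z (the intrinsics and any distortion apply to the point x, -y, -z); pixel columns grow to the right and rows downward; lengths in m; the calibration is good to about 2 mm. A picture is of the moment at which its call begins: read the wrist's pose just before it.
- robot.close_job(): hands the job in; it is judged then, once.
The state is a dict: "time": time; "joint_positions": joint angles; "qvel": joint speeds; "joint_torque": joint torques, N m; "tool_pos": TCP position; "ee_rot": TCP orientation; "wrist_force": force on the tool from outside, world axes, zero at the start; "wrist_torque": the same for the moment, N m; "width": finger opening in m; "finger_force": force on a finger pad.
Only numpy, scipy, OpenCV 4.12 (cv2) and the standard library are available. Lean on these libraries where they do the work, as an engineer would, in place of code of your own. Each camera call takes 0.05 s, during which the arm holds its last target. There are 200 camera calls.

## Working session

There is one attempt and no reset: what is moved stays moved. The work goes in short steps, Python scripts to look and compute and a tool call to move; the robot and the scene stay as the last step left them, time stands still between calls to the robot, and variables do not carry over. Pictures are saved under pics/ and viewed, at most 10 in all, crops included, and the job is handed in when it is done.

Besides the shell and the picture viewer there is one more tool, called after "Emit:" by a JSON object that holds its "fn" and its "kwargs". move_arm: Moves the arm, as the interface text tells. Its arguments: {"type":"object","properties":{"deltas":{"type":"array","items":{"type":"number"}}},"required":["deltas"]}

```bash
mkdir -p pics; cat > h.py <<'E'
import numpy as np, cv2
from scipy.spatial.transform import Rotation as R
from bench import robot
def snap(n):
    o=robot.get_obs(); s=robot.snapshot(n)
    f=s['image'].shape[0]/2/np.tan(np.radians(s['fov_y'])/2)
    s['K']=np.array([[f,0,s['cx']],[0,f,s['cy']],[0,0,1.]])
    if n=='wrist':
        T=np.eye(4);T[:3,:3]=rot(o['ee_rot']);T[:3,3]=o['tool_pos'];T=T@np.array(s['T_tool_cam'])
        s['R'],s['o']=T[:3,:3],T[:3,3]
    else:
        q=np.array(s['orientation'],float); s['R']=q if q.shape==(3,3) else rot(q); s['o']=np.array(s['origin'])
    return s
def rot(q):
    q=np.array(q,float)
    return q if q.shape==(3,3) else (R.from_euler('xyz',q) if q.size==3 else R.from_quat(q)).as_matrix()
def rays(s,px):
    p=cv2.undistortPoints(np.array(px,float).reshape(-1,1,2),s['K'],np.array(s['D'],float))[:,0]
    d=np.c_[p[:,0],-p[:,1],-np.ones(len(p))]
    return d@s['R'].T
def onz(s,px,z):
    d=rays(s,px); return s['o']+d*((z-s['o'][2])/d[:,2])[:,None]
def cloud(s):
    h,w=s['depth'].shape; v,u=np.mgrid[:h,:w]
    d=rays(s,np.c_[u.ravel(),v.ravel()])
    return (s['o']+d*s['depth'].ravel()[:,None]).reshape(h,w,3)
def save(s,name): cv2.imwrite('pics/'+name,s['image'][:,:,::-1])
E
python3 - <<'E'
from h import *
import pickle
print(robot.get_obs())
for n in ['side','top']:
    s=snap(n); save(s,n+'0.png'); pickle.dump(s,open(n+'0.pkl','wb'))
    print(n,s['o'],s['orientation'],s['fov_y'],s['D'])
E
```

```text
{'time': 0.0, 'joint_positions': array([-1.28110878e+00,  8.79300661e-02,  1.37224957e+00, -1.96632484e-05,
        1.68361906e+00, -1.03092668e-01]), 'qvel': array([ 0.00163959,  0.00118362, -0.00112558, -0.00149093,  0.00010075,
       -0.00062311]), 'joint_torque': array([-1.38674986e-03, -3.40185070e+01, -3.02429223e+01,  7.17113237e-02,
        3.29394685e-02, -1.72492555e-04]), 'tool_pos': array([ 0.21034948, -0.50758029,  0.2043202 ]), 'ee_rot': array([-3.13939631e+00, -2.07585169e-04,  3.92777796e-01]), 'wrist_force': array([-0.01208973,  0.2573123 , -0.27362982]), 'wrist_torque': array([-0.02783934,  0.02876768,  0.0031828 ]), 'finger_force': 0.0, 'width': 0.09415444203221461}
side [0.37206915 0.93885131 1.14983689] [ 0.74458897  0.01881859 -2.92371724] 47.84149822825213 [0.02708063 0.         0.         0.         0.        ]
top [0.47103141 0.05722179 1.50676517] [ 0.07808592 -0.00436006 -1.59269757] 43.38625239952011 [-0.01744931  0.          0.          0.          0.        ]
```

View pics/top0.png

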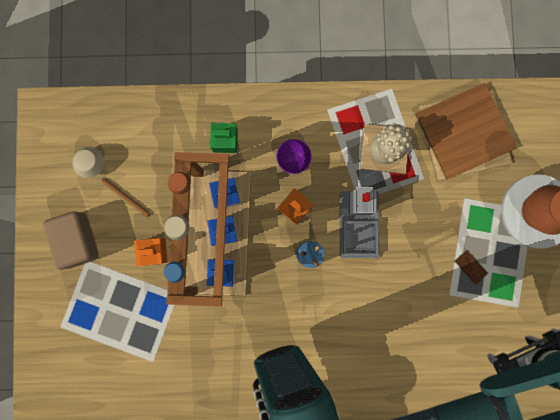

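View pics/side0.png

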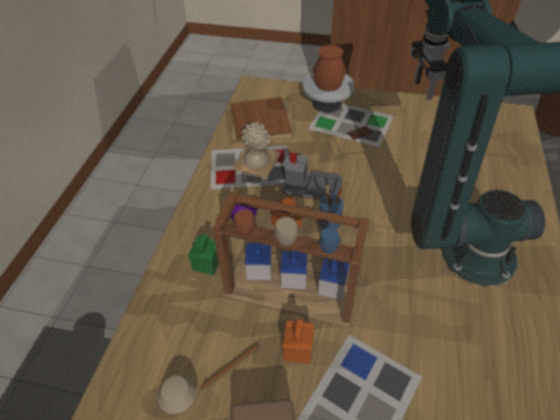

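The top view shows the rack with three blue lids at about (225,193), (223,231) and (220,272). The cradle is at (360,235), its red grip at (366,197), the bust at (388,147), the jar at (310,254), the bowl at (293,156), and an orange decoy at (295,207). The rack opens to image right (world -y).

```bash
python3 - <<'E'
from h import *
import pickle
S={n:pickle.load(open(n+'0.pkl','rb')) for n in ['top','side']}
for n,s in S.items():
    s['P']=cloud(s); s['hsv']=cv2.cvtColor(s['image'],cv2.COLOR_RGB2HSV)
def comps(m,name,mn=25):
    k,l,st,c=cv2.connectedComponentsWithStats(m.astype(np.uint8))
    for i in range(1,k):
        if st[i,4]>=mn: yield l==i,c[i],st[i,4]
for n,s in S.items():
    P=s['P'];h=s['hsv']; H,Sa,V=h[...,0],h[...,1],h[...,2]
    z=P[...,2]
    blue=(H>108)&(H<128)&(Sa>140)&(V>60)
    print(n,'board z check',np.median(z))
    # lids plane & rib tops
    for lo,hi,t in [(.086,.098,'lid'),(.118,.132,'ribtop')]:
        for m,c,a in comps(blue&(z>lo)&(z<hi),t,8):
            q=P[m]; r=cv2.minAreaRect((q[:,:2]*1000).astype(np.float32))
            print(t,c.round(),a,q.mean(0).round(4),'rect',np.round(r[0],1),np.round(r[1],1),round(r[2],1),'zmed',np.median(q[:,2]).round(4))
    red=((H<6)|(H>174))&(Sa>170)&(V>90)
    for m,c,a in comps(red,'red',15): 
        q=P[m]; print('red',c.round(),a,np.median(q,0).round(4), q[:,2].max().round(3))
    # grey top features
    g=(Sa<60)
    reg=(P[...,0]>.25)&(P[...,0]<.75)&(P[...,1]>-.25)&(P[...,1]<.25)
    for lo,hi,t in [(.022,.032,'lip'),(.086,.094,'pedtop'),(.095,.104,'plate'),(.006,.014,'floor')]:
        for m,c,a in comps(g&reg&(z>lo)&(z<hi),t,30):
            q=P[m]; r=cv2.minAreaRect((q[:,:2]*1000).astype(np.float32))
            print(t,c.round(),a,q.mean(0).round(4),'rect',np.round(r[0],1),np.round(r[1],1),round(r[2],1))
s=S['top'];P=s['P'];z=P[...,2];h=s['hsv']
for lo,hi,t in [(.262,.31,'roof')]:
    m=(z>lo)&(z<hi)&(P[...,0]>.25)&(P[...,1]>.2)
    q=P[m]; r=cv2.minAreaRect((q[:,:2]*1000).astype(np.float32)); print(t,r,q[:,2].mean()); print(cv2.boxPoints(r))
pur=(h[...,0]>130)&(h[...,0]<165)&(h[...,1]>100)
for m,c,a in comps(pur,'p',60): q=P[m]; print('bowl',c,a,q.min(0).round(3),q.max(0).round(3))
for nm,u0,v0,u1,v1 in [('jar',290,232,335,275),('bust',355,120,415,180),('orange',275,185,315,228)]:
    q=P[v0:v1,u0:u1].reshape(-1,3); q=q[q[:,2]>.03]; print(nm,np.percentile(q,1,0).round(3),np.percentile(q,99,0).round(3))
E
```

```text
top board z check 0.00010540512803636215
lid [232. 182.] 31 [0.6467 0.1683 0.0924] rect [645.4 169.3] [25.2 16.8] 10.4 zmed 0.0922
lid [214. 188.] 51 [0.6329 0.2176 0.0922] rect [629.8 217.9] [19.2 37.5] 88.8 zmed 0.0925
lid [232. 198.] 94 [0.6049 0.1679 0.0923] rect [609.8 166.8] [29.9 43.2] 88.1 zmed 0.0924
lid [215. 202.] 25 [0.5955 0.2149 0.0908] rect [596.4 215.5] [10.8 29.7] 82.9 zmed 0.0907
lid [229. 221.] 44 [0.5437 0.1775 0.0918] rect [540.2 176.2] [18.9 27.1] 88.8 zmed 0.0915
lid [211. 229.] 62 [0.5217 0.2256 0.0921] rect [516.5 225.8] [21.6 66.7] 83.5 zmed 0.0924
lid [230. 237.] 63 [0.5005 0.1744 0.0924] rect [501.5 176. ] [30.4 29.8] 8.5 zmed 0.0926
lid [211. 264.] 41 [0.4285 0.2281 0.0913] rect [426.4 227.2] [16.4 27.3] 87.2 zmed 0.0914
lid [228. 263.] 37 [0.4319 0.1829 0.0922] rect [427.  180.5] [24.3 23.6] 89.7 zmed 0.0922
lid [229. 277.] 87 [0.3938 0.1805 0.092 ] rect [399. 183.] [24.1 53.5] 87.6 zmed 0.0921
lid [209. 280.] 30 [0.3867 0.2328 0.0915] rect [388.1 232. ] [29.3 13.5] 0.3 zmed 0.0916
ribtop [216. 192.] 13 [0.6173 0.2078 0.1253] rect [616.7 208.5] [13.9  7.
[... 2197 characters left out ...]
te [295. 163.] 205 [ 0.5864 -0.1815  0.0998] rect [ 590.1 -186. ] [64.1 70.1] 89.0
floor [300. 189.] 289 [ 0.5642 -0.1569  0.0099] rect [ 566.8 -160.4] [124.4 122.3] 28.5
floor [324. 183.] 297 [ 0.4915 -0.1976  0.0101] rect [ 490.2 -195.2] [74.7 82.7] 89.6
roof ((518.9234619140625, 245.53050231933594), (105.77267456054688, 350.978515625), 87.17793273925781) 0.29085486831527163
[[341.0432  201.34842]
 [691.59607 184.06818]
 [696.8037  289.7126 ]
 [346.25085 306.99283]]
bowl [293.42088608 155.92194093] 948 [ 0.471 -0.048 -0.003] [0.772 0.057 1.507]
jar [ 0.416 -0.072  0.056] [0.483 0.057 1.507]
bust [ 0.695 -0.307  0.033] [ 0.787 -0.222  0.17 ]
orange [ 0.471 -0.045  0.042] [0.623 0.057 1.507]
```

```bash
cat >> h.py <<'E'
def Rt(tilt=40,yaw=0):
    # tool tilted forward (world +y), tool y along world x; yaw deg about world z
    c,s=np.cos(np.radians(tilt)),np.sin(np.radians(tilt))
    M=np.array([[0,1,0],[c,0,s],[s,0,-c]],float)
    return R.from_euler('z',yaw,degrees=True).as_matrix()@M
def delta(p,M,p0=None,M0=None):
    o=robot.get_obs(); p0=o['tool_pos'] if p0 is None else np.array(p0); M0=rot(o['ee_rot']) if M0 is None else M0
    rv=R.from_matrix(M0.T@M).as_rotvec(); d=M0.T@(np.array(p)-p0)*100
    print('d',rv.round(4).tolist(),d.round(2).tolist(),'pose err deg',np.degrees(np.linalg.norm(rv)).round(1),'mm',(np.linalg.norm(d)*10).round(1))
E
python3 - <<'E'
from h import *
print(np.array(snap('wrist')['T_tool_cam']).round(3))
o=robot.get_obs(); M0=rot([np.pi,0,.3927]); p0=[.211,-.508,.206]
delta([.35,-.30,.35],rot([np.pi,0,1.0]),p0,M0)
delta([.50,-.02,.30],Rt(40),p0,M0)
E
```

```text
[[-0.001  0.963  0.269  0.078]
 [ 1.     0.001  0.001 -0.001]
 [ 0.001  0.269 -0.963 -0.178]
 [ 0.     0.     0.     1.   ]]
d [-0.0, 0.0, -0.6073] [20.8, -13.9, -14.4] pose err deg 34.8 mm 288.7
d [0.4104, 0.6142, -1.1276] [45.38, -34.03, -9.4] pose err deg 77.2 mm 574.9
```

Emit:
{"fn": "move_arm", "kwargs": {"deltas": [0,0,-0.15,5,-3.5,-4,-1,0,0,-0.3,10,-7,-8,-1,0,0,-0.45,15,-10,-12,-1,0,0,-0.6,20.8,-13.9,-14.4,-1,0.1,0.15,-0.75,27,-19,-13,-1,0.2,0.3,-0.88,33,-24,-12,-1,0.3,0.45,-1.0,39,-29,-11,-1,0.41,0.614,-1.128,45.4,-34,-9.4,-1]}}

```text
time: 0.95
tool_pos: [0.4041, -0.192, 0.3162]
ee_rot: [-3.095, -0.467, 1.366]
wrist_force: [0.5, -0.2, -0.7]
width: 0.0941
finger_force: 0.0
```

```bash
python3 - <<'E'
from h import *
o=robot.get_obs();print(o['joint_positions'].round(3),o['tool_pos'],o['time'])
delta([.51,-.03,.30],Rt(45))
E
```

```text
[-0.842  0.023  1.295  0.401  2.116 -0.49 ] [ 0.40405789 -0.1920461   0.31624351] 0.95
d [0.0745, 0.3133, -0.1736] [15.36, 7.52, 9.22] pose err deg 21.0 mm 194.3
```

Emit:
{"fn": "move_arm", "kwargs": {"deltas": [0.025,0.1,-0.06,4,2,2,-1,0.05,0.2,-0.12,8,4,5,-1,0.075,0.313,-0.174,12,6,7,-1,0.075,0.313,-0.174,15.4,7.5,9.2,-1,0.075,0.313,-0.174,15.4,7.5,9.2,-1,0.075,0.313,-0.174,15.4,7.5,9.2,-1]}}

```text
time: 1.55
tool_pos: [0.5093, -0.0308, 0.298]
ee_rot: [-3.135, -0.783, 1.566]
wrist_force: [0.0, 0.2, 0.4]
width: 0.094
finger_force: 0.0
```

```bash
python3 - <<'E'
from h import *
import pickle
o=robot.get_obs();print(o['joint_positions'].round(3))
delta([.51,-.03,.30],Rt(45))
s=snap('wrist'); save(s,'w1.png'); pickle.dump(s,open('w1.pkl','wb'))
E
```

```text
[-0.597  0.159  1.31   0.719  2.059 -0.373]
d [-0.0029, 0.0025, -0.0037] [0.2, 0.07, -0.09] pose err deg 0.3 mm 2.3
```

View pics/w1.png

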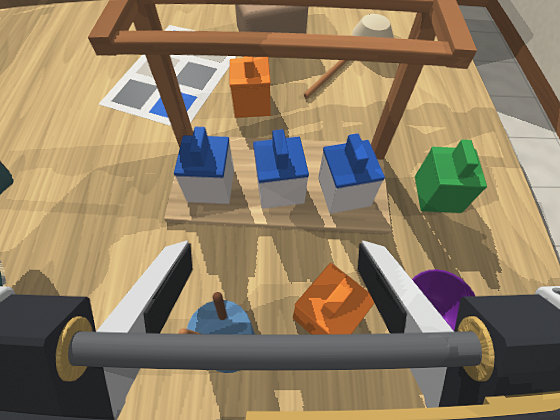

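The wrist view shows all three tubs unobstructed: lids at about (205,155), (280,155) and (352,160), with their ribs pointing into the rack. Next I'll measure them.

```bash
cat > tubs.py <<'E'
from h import *
def tubs(s,zl=.092):
    P=cloud(s);h=cv2.cvtColor(s['image'],cv2.COLOR_RGB2HSV);z=P[...,2]
    blue=(h[...,0]>105)&(h[...,0]<130)&(h[...,1]>130)&(z>zl-.012)&(z<zl+.045)&(s['depth']>0)
    k,l,st,c=cv2.connectedComponentsWithStats(cv2.morphologyEx(blue.astype(np.uint8),cv2.MORPH_OPEN,np.ones((3,3))))
    for i in range(1,k):
        if st[i,4]<200: continue
        m=l==i
        for nm,lo,hi in [('lid',zl-.003,zl+.003),('rib',zl+.006,zl+.04),('ribtop',zl+.031,zl+.037)]:
            q=P[m&(z>lo)&(z<hi)]
            if len(q)<15: continue
            r=cv2.minAreaRect((q[:,:2]*1000).astype(np.float32)); a=r[2] if (nm=='lid' or r[1][1]>r[1][0]) else r[2]-90
            a=(a+45)%90-45 if nm=='lid' else (a+90)%180-90
            print(nm,c[i].round(),len(q),'ctr',np.round(r[0],1),np.round(r[1],1),'yaw',round(a,1),'z',q[:,2].mean().round(4))
E
python3 - <<'E'
from tubs import *
import pickle
s=pickle.load(open('w1.pkl','rb')); tubs(s)
P=cloud(s); h=cv2.cvtColor(s['image'],cv2.COLOR_RGB2HSV)
q=P[(P[...,2]>.008)&(P[...,2]<.016)&(P[...,1]>.08)&(P[...,1]<.35)&(P[...,0]>.3)&(P[...,0]<.75)]
print('board',cv2.minAreaRect((q[:,:2]*1000).astype(np.float32)))
q=P[(P[...,2]>.26)&(P[...,2]<.3)&(P[...,1]>.1)&(P[...,1]<.24)]
print('slat',q.min(0),q.max(0), np.polyfit(q[:,0],q[:,1],1))
E
```

```text
lid [202. 155.] 1413 ctr [403.7 204.1] [70.4 69. ] yaw -3.3 z 0.091
rib [202. 155.] 522 ctr [404.4 203.8] [43.8 16.2] yaw -4.2 z 0.1188
ribtop [202. 155.] 300 ctr [404.3 203.9] [43.6 16.1] yaw -3.7 z 0.1249
lid [280. 158.] 1494 ctr [514.9 197.6] [69. 70.] yaw 7.7 z 0.0909
rib [280. 158.] 490 ctr [514.7 197.7] [16.2 44.9] yaw 8.8 z 0.1194
ribtop [280. 158.] 304 ctr [514.7 198. ] [15.9 44.3] yaw 7.9 z 0.1247
lid [353. 162.] 1410 ctr [617.3 189.9] [69.5 70.2] yaw 11.8 z 0.0909
rib [353. 162.] 596 ctr [617.5 190.2] [15.4 45.1] yaw 11.7 z 0.1178
ribtop [353. 162.] 297 ctr [617.7 189.8] [15.2 44.1] yaw 11.6 z 0.1248
board ((545.284423828125, 214.56964111328125), (170.3936004638672, 410.61932373046875), 86.46539306640625)
slat [0.33652502 0.15943487 0.27334542] [0.69127335 0.23992982 0.2956664 ] [-0.0398332   0.20312614]
```

```bash
cat >> h.py <<'E'
TUB={'C':(.4042,.2039,-3.7),'B':(.5148,.1978,7.9),'A':(.6175,.1900,11.6)}
def tcp(xy,yaw,gz,tilt=45,back=0):
    M=Rt(tilt,yaw); return np.array([xy[0],xy[1],gz])+M[:,2]*(.019-back),M
E
python3 - <<'E'
from h import *
x,y,w=TUB['B']
p,M=tcp((x,y),w,.115,back=.1); delta(p,M)
p2,_=tcp((x,y),w,.115); print(p,p2)
E
```

```text
d [0.0962, 0.0029, -0.1019] [3.37, 1.35, 21.13] pose err deg 8.0 mm 214.4
[0.52267223 0.14106793 0.17227565] [0.51295343 0.21110752 0.10156497]
```

Emit:
{"fn": "move_arm", "kwargs": {"deltas": [0.096,0.003,-0.1,1,0.4,5,-1,0.096,0.003,-0.1,2,0.8,9,-1,0.096,0.003,-0.1,3,1.2,14,-1,0.096,0.003,-0.1,3.4,1.4,18,-1,0.096,0.003,-0.1,3.4,1.4,21,-1,0.096,0.003,-0.1,3.4,1.4,21,-1,0.096,0.003,-0.1,3.4,1.4,21,-1]}}

```text
time: 2.3
tool_pos: [0.5237, 0.1395, 0.1742]
ee_rot: [-3.142, -0.786, 1.706]
wrist_force: [-0.7, -0.1, -0.3]
width: 0.094
finger_force: 0.0
```

```bash
python3 - <<'E'
from h import *
from tubs import tubs
x,y,w=TUB['B']
p2,M=tcp((x,y),w,.115); delta(p2,M)
s=snap('wrist'); tubs(s)
E
```

```text
d [0.0021, -0.0002, -0.0021] [-0.02, -0.1, 10.26] pose err deg 0.2 mm 102.6
lid [152. 208.] 3428 ctr [403.7 204.9] [70.2 70.1] yaw -3.0 z 0.0911
rib [152. 208.] 1726 ctr [403.7 204.8] [43.8 17.5] yaw -3.1 z 0.1179
ribtop [152. 208.] 871 ctr [404.  204.8] [43.7 17.1] yaw -3.4 z 0.1248
lid [275. 230.] 4716 ctr [514.8 198.3] [69.1 69.3] yaw 8.2 z 0.0912
rib [275. 230.] 1278 ctr [514.8 197.9] [16. 43.] yaw 8.0 z 0.122
ribtop [275. 230.] 1001 ctr [514.8 198. ] [15.9 42.8] yaw 7.6 z 0.1251
lid [402. 243.] 2347 ctr [617.6 190.6] [69.2 70. ] yaw 12.1 z 0.0911
rib [402. 243.] 1835 ctr [617.4 190.6] [17.  44.3] yaw 10.6 z 0.1198
ribtop [402. 243.] 1086 ctr [617.5 190.5] [16.6 43.6] yaw 11.2 z 0.1249
```

Emit:
{"fn": "move_arm", "kwargs": {"deltas": [0,0,0,0,0,4,-1,0,0,0,0,-0.1,8,-1,0,0,0,0,-0.1,10.2,-1,0,0,0,0,-0.1,10.2,-1,0,0,0,0,-0.1,10.2,1,0,0,0,0,-0.1,10.2,1,0,0,0,0,-0.1,10.2,1,0,0,0,0,-0.1,10.2,1]}}

```text
time: 3.15
tool_pos: [0.5138, 0.2111, 0.1025]
ee_rot: [3.14, -0.785, 1.707]
wrist_force: [-0.4, -0.4, -1.1]
width: 0.0657
finger_force: 0.0
```

Emit:
{"fn": "move_arm", "kwargs": {"deltas": [0,0,0,0,0,0,1,0,0,0,0,0,0,1,0,0,0,0,0,0,1,0,0,0,0,0,0,1]}}

```text
time: 3.55
tool_pos: [0.5127, 0.2121, 0.1015]
ee_rot: [-3.14, -0.786, 1.706]
wrist_force: [0.6, -0.2, -0.0]
width: 0.0334
finger_force: 0.0
```

Emit:
{"fn": "move_arm", "kwargs": {"deltas": [0,0,0,0,0,0,1,0,0,0,0,0,0,1,0,0,0,0,0,0,1,0,0,0,0,0,0,1,0,0,0,0,0,0,1,0,0,0,0,0,0,1]}}

```text
time: 4.15
tool_pos: [0.513, 0.2119, 0.1014]
ee_rot: [-3.141, -0.786, 1.706]
wrist_force: [1.7, -0.4, -1.2]
width: 0.0159
finger_force: 30.0
```

Emit:
{"fn": "move_arm", "kwargs": {"deltas": [0,0,0,0.2,0,-0.2,1,0,0,0,0.4,0,-0.4,1,0,0,0,0.6,0,-0.6,1,0,0,0,0.8,0,-0.8,1,0,0,0,0.8,0,-0.8,1,0,0,0,0.8,0,-0.8,1,0,0,0,0.8,0,-0.8,1,0,0,0,0.8,0,-0.8,1]}}

```text
time: 4.95
tool_pos: [0.5127, 0.212, 0.1126]
ee_rot: [-3.14, -0.786, 1.706]
wrist_force: [-0.3, -0.8, -5.5]
width: 0.0161
finger_force: 30.0
```

```bash
python3 - <<'E'
from h import *
o=robot.get_obs();print(o['wrist_force'],o['wrist_torque'],o['tool_pos'],o['width'])
s=snap('wrist'); save(s,'w2.png')
from tubs import tubs
tubs(s,.103)
E
```

```text
[-0.31195024 -0.76077568 -5.46255087] [-0.99624022 -0.26050649 -0.03881374] [0.51266126 0.21198324 0.11262471] 0.016064502919508894
lid [ 90. 246.] 434 ctr [409.9 202.8] [45.9 14.2] yaw -20.5 z 0.1031
rib [ 90. 246.] 3120 ctr [403.5 205.1] [44.3 17.9] yaw -2.9 z 0.1216
lid [275. 272.] 2901 ctr [513.  202.6] [69.2 60.7] yaw 7.8 z 0.1023
rib [275. 272.] 3120 ctr [519.8 196.5] [27.9 48. ] yaw 7.6 z 0.1348
ribtop [275. 272.] 2787 ctr [519.6 198.7] [27.9 43.6] yaw 7.8 z 0.1361
lid [464. 303.] 247 ctr [608.1 197.5] [ 1.9 26.4] yaw 10.4 z 0.1031
rib [464. 303.] 2510 ctr [615.9 197.2] [17.1 31.1] yaw 12.1 z 0.1224
```

View pics/w2.png

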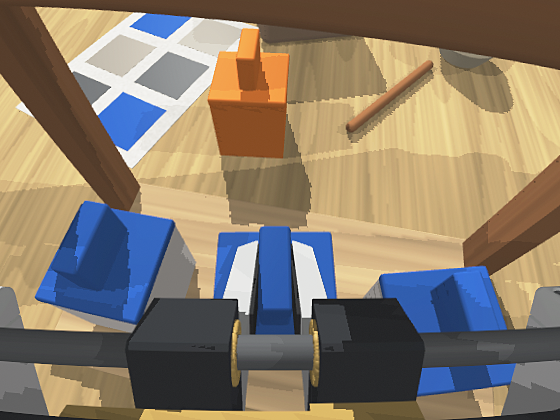

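The middle tub is gripped squarely with the rib between the pads at about (275,290) and lifted 11 mm. It pulls about 5.5 N, so it is the full one. Now I'll pull it out forward and raise it.

```bash
python3 - <<'E'
from h import *
M0=Rt(45,7.9);p0=np.array([.5129,.2115,.1128])
for p in [(.509,.115,.125),(.509,.112,.30)]: delta(p,M0,p0,M0)
M1=Rt(45,-1.3); p1=np.array([.509,.112,.30])
for p in [(.4898,-.1716,.30),(.4898,-.1716,.14)]: delta(p,M1,p1,M0)
E
```

```text
d [0.0, 0.0, 0.0] [-5.86, -1.71, -7.58] pose err deg 0.0 mm 97.3
d [0.0, 0.0, 0.0] [6.31, -1.75, -20.17] pose err deg 0.0 mm 212.0
d [-0.1135, 0.0, 0.1135] [-19.68, -5.8, -19.68] pose err deg 9.2 mm 284.2
d [-0.1135, 0.0, 0.1135] [-30.99, -5.8, -8.36] pose err deg 9.2 mm 326.2
```

Emit:
{"fn": "move_arm", "kwargs": {"deltas": [0,0,0,-0.3,-0.1,-0.9,1,0,0,0,-1.1,-0.3,-1.9,1,0,0,0,-2.1,-0.6,-3.0,1,0,0,0,-3.2,-0.9,-4.2,1,0,0,0,-4.3,-1.2,-5.4,1,0,0,0,-5.3,-1.5,-6.7,1,0,0,0,-5.9,-1.7,-7.6,1,0,0,0,-5.9,-1.7,-7.6,1]}}

```text
time: 5.8
tool_pos: [0.5097, 0.1132, 0.1251]
ee_rot: [3.141, -0.786, 1.704]
wrist_force: [0.0, 0.6, -5.1]
width: 0.0156
finger_force: 30.0
```

Emit:
{"fn": "move_arm", "kwargs": {"deltas": [0,0,0,0.6,0,-0.6,1,0,0,0,2.0,0,-2.0,1,0,0,0,4.0,0,-4.0,1,0,0,0,6.0,0,-6.1,1,0,0,0,8.0,0,-8.2,1,0,0,0,10.0,0,-10.3,1,0,0,0,11.5,0,-11.9,1,0,0,0,12.1,0,-12.6,1]}}

```text
time: 6.6
tool_pos: [0.5095, 0.1124, 0.304]
ee_rot: [3.133, -0.784, 1.715]
wrist_force: [0.2, 0.8, -5.6]
width: 0.0157
finger_force: 30.0
```

```bash
python3 - <<'E'
from h import *
o=robot.get_obs();print(o['wrist_force'],o['tool_pos'],o['width'],o['joint_positions'].round(2))
delta((.4898,-.1716,.30),Rt(45,-1.3))
from tubs import tubs
s=snap('wrist'); tubs(s,.29)
E
```

```text
[ 0.21523514  0.80298462 -5.62570509] [0.50950072 0.11236493 0.30404708] 0.01570108050277518 [-0.34  0.11  1.36  0.75  1.98 -0.28]
d [-0.1097, 0.0007, 0.1182] [-19.98, -5.87, -19.41] pose err deg 9.2 mm 284.7
lid [274. 271.] 401 ctr [509.4 103.2] [69.8 60.3] yaw 7.9 z 0.2926
rib [274. 271.] 3182 ctr [521.8 100. ] [39.1 44.1] yaw 7.8 z 0.3258
ribtop [274. 271.] 583 ctr [516.4  99.4] [28.1 43.9] yaw 7.9 z 0.3262
```

Emit:
{"fn": "move_arm", "kwargs": {"deltas": [-0.01,0,0.01,-0.7,-0.2,-0.7,1,-0.02,0,0.02,-2,-0.6,-2,1,-0.04,0,0.04,-4,-1.2,-4,1,-0.05,0,0.05,-6,-1.8,-6,1,-0.06,0,0.06,-8,-2.4,-8,1,-0.07,0,0.07,-10,-3,-10,1,-0.09,0,0.09,-12,-3.6,-12,1,-0.1,0,0.1,-14,-4.2,-14,1]}}

```text
time: 7.45
tool_pos: [0.4938, -0.0917, 0.2976]
ee_rot: [-3.136, -0.788, 1.559]
wrist_force: [0.6, -1.0, -5.6]
width: 0.0158
finger_force: 30.0
```

```bash
python3 - <<'E'
from h import *
delta((.4898,-.1716,.30),Rt(45,-1.3)); print(robot.get_obs()['joint_positions'].round(2))
E
```

```text
d [-0.0133, -0.0026, 0.0079] [-5.47, -0.34, -5.83] pose err deg 0.9 mm 80.0
[-0.7   0.2   1.27  0.69  2.12 -0.45]
```

Emit:
{"fn": "move_arm", "kwargs": {"deltas": [-0.013,-0.002,0.008,-2,-0.1,-2.1,1,-0.013,-0.002,0.008,-3.7,-0.2,-4,1,-0.013,-0.002,0.008,-5.0,-0.3,-5.3,1,-0.013,-0.002,0.008,-5.5,-0.3,-5.8,1,-0.013,-0.002,0.008,-6.5,-0.3,-4.8,1,-0.013,-0.002,0.008,-8.5,-0.3,-2.8,1,-0.013,-0.002,0.008,-10.5,-0.3,-0.8,1,-0.013,-0.002,0.008,-12.0,-0.3,0.7,1]}}

```text
time: 8.25
tool_pos: [0.4904, -0.1685, 0.2061]
ee_rot: [-3.141, -0.786, 1.551]
wrist_force: [-0.1, -0.3, -5.4]
width: 0.0162
finger_force: 30.0
```

```bash
python3 - <<'E'
from h import *
o=robot.get_obs();print(o['wrist_force'],o['joint_positions'].round(2))
delta((.4898,-.1716,.14),Rt(45,-1.3))
a=snap('top')['image'];b=snap('side')['image']
c=np.hstack([a[130:330,250:490],b[80:280,220:460]]); cv2.imwrite('pics/v3.png',cv2.resize(c,(800,333),interpolation=cv2.INTER_CUBIC)[:,:,::-1])
E
```

```text
[-0.14498253 -0.30361691 -5.39701058] [-0.8   0.32  1.29  0.6   2.05 -0.64]
d [-0.0023, -0.0007, 0.002] [-4.9, -0.05, 4.45] pose err deg 0.2 mm 66.2
```

View pics/v3.png

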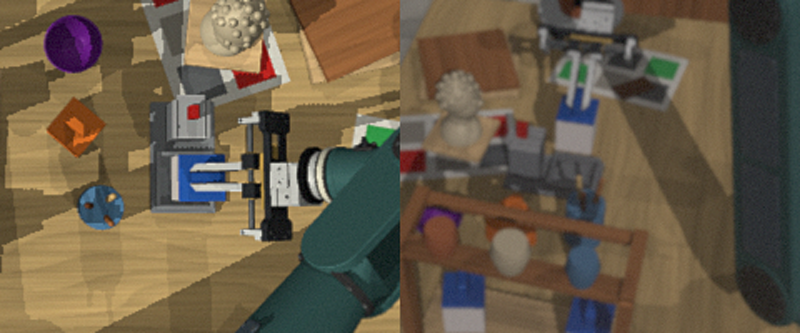

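The tub hangs over the tray, upright, with the lid at about (200,178) in the top crop. I'll go just above the lip and check alignment.

Emit:
{"fn": "move_arm", "kwargs": {"deltas": [0,0,0,-1.3,0,1.2,1,0,0,0,-3,0,2.5,1,0,0,0,-4.5,0,4,1,0,0,0,-5.4,0,5,1,0,0,0,-5.8,0,5.4,1,0,0,0,-5.8,0,5.4,1]}}

```text
time: 8.95
tool_pos: [0.4911, -0.1729, 0.1294]
ee_rot: [3.139, -0.785, 1.552]
wrist_force: [-0.5, 0.1, -5.5]
width: 0.0153
finger_force: 30.0
```

```bash
python3 - <<'E'
from h import *
import pickle
o=robot.get_obs();print(o['wrist_force'],o['tool_pos'])
b=o['tool_pos'][2]-.0895; exp=o['tool_pos']-.019*rot(o['ee_rot'])[:,2]; print('expected tub',exp,'bottom',b)
for n in ['top','side']:
    s=snap(n); s0=pickle.load(open(n+'0.pkl','rb'))
    P=cloud(s);h=cv2.cvtColor(s['image'],cv2.COLOR_RGB2HSV);z=P[...,2]
    m=(h[...,0]>105)&(h[...,0]<130)&(h[...,1]>130)&(abs(z-b-.08)<.005)&(P[...,1]<-.1)
    q=P[m];r=cv2.minAreaRect((q[:,:2]*1000).astype(np.float32));print(n,'lid',r,len(q),q[:,2].mean())
    P=cloud(s0);h=cv2.cvtColor(s0['image'],cv2.COLOR_RGB2HSV)
    reg=(P[...,0]>.42)&(P[...,0]<.56)&(P[...,1]>-.26)&(P[...,1]<-.11)
    for lo,hi in [(.024,.031),(.006,.014)]:
        q=P[reg&(h[...,1]<60)&(P[...,2]>lo)&(P[...,2]<hi)]
        print(n,lo,[np.percentile(q[:,i]*1000,[2,98]).round(1) for i in (0,1)],len(q))
E
```

```text
[-0.49323082  0.09824701 -5.5040169 ] [ 0.49109099 -0.17285611  0.12944789]
expected tub [ 0.49079464 -0.18628697  0.14288381] bottom 0.039947888066737214
top lid ((492.8165283203125, -186.52659606933594), (68.03449249267578, 65.93388366699219), 88.96260070800781) 325 0.11983069639926275
top 0.024 [array([442.5, 538.7]), array([-231.7, -135.4])] 255
top 0.006 [array([437.6, 556.6]), array([-236.6, -130.2])] 1007
side lid ((492.9827575683594, -185.6922149658203), (65.3042221069336, 65.0608139038086), 1.686366319656372) 140 0.12068058500853222
side 0.024 [array([440.8, 555.7]), array([-233.4, -136.5])] 153
side 0.006 [array([437.6, 555.9]), array([-233. , -130.8])] 470
```

Emit:
{"fn": "move_arm", "kwargs": {"deltas": [0,0,0,-0.3,-0.1,0.4,1,0,0,0,-0.7,-0.2,0.8,1,0,0,0,-1.0,-0.2,1.1,1,0,0,0,-1.2,-0.2,1.35,1,0,0,0,-1.4,-0.2,1.55,1,0,0,0,-1.55,-0.2,1.7,1,0,0,0,-1.7,-0.2,1.85,1,0,0,0,-1.8,-0.2,1.95,1]}}

```text
time: 9.85
tool_pos: [0.4894, -0.1721, 0.1036]
ee_rot: [3.138, -0.784, 1.553]
wrist_force: [0.7, 0.2, -5.8]
width: 0.0159
finger_force: 30.0
```

```bash
python3 - <<'E'
from h import *
o=robot.get_obs();print(o['wrist_force'],o['tool_pos'],rot(o['ee_rot']).T@[0,0,1])
E
```

```text
[ 0.72785319  0.23462589 -5.82499175] [ 0.48943237 -0.17206964  0.10357962] [ 0.70615017  0.0027932  -0.70805659]
```

Down about 4 mm more, in small steps.

Emit:
{"fn": "move_arm", "kwargs": {"deltas": [0,0,0,-0.07,0,0.07,1,0,0,0,-0.14,0,0.14,1,0,0,0,-0.2,0,0.2,1,0,0,0,-0.25,0,0.25,1,0,0,0,-0.25,0,0.25,1]}}

```text
time: 10.35
tool_pos: [0.4894, -0.172, 0.1001]
ee_rot: [3.138, -0.784, 1.553]
wrist_force: [0.3, -0.4, -5.2]
width: 0.0159
finger_force: 30.0
```

Emit:
{"fn": "move_arm", "kwargs": {"deltas": [0,0,0,-0.04,0,0.04,1,0,0,0,-0.07,0,0.07,1,0,0,0,-0.1,0,0.1,1,0,0,0,-0.1,0,0.1,1]}}

```text
time: 10.75
tool_pos: [0.4896, -0.1722, 0.0995]
ee_rot: [3.137, -0.784, 1.554]
wrist_force: [-0.4, -0.5, -1.5]
width: 0.0157
finger_force: 30.0
```

Emit:
{"fn": "move_arm", "kwargs": {"deltas": [0,0,0,-0.03,0,0.03,1,0,0,0,-0.03,0,0.03,1,0,0,0,-0.03,0,0.03,-1,0,0,0,-0.03,0,0.03,-1,0,0,0,-0.03,0,0.03,-1,0,0,0,-0.03,0,0.03,-1,0,0,0,-0.03,0,0.03,-1,0,0,0,-0.03,0,0.03,-1]}}

```text
time: 11.55
tool_pos: [0.4894, -0.172, 0.0983]
ee_rot: [3.138, -0.784, 1.553]
wrist_force: [-0.7, -0.2, -0.7]
width: 0.0604
finger_force: 0.0
```

Emit:
{"fn": "move_arm", "kwargs": {"deltas": [0,0,0,0,0,-1,-0.2,0,0,0,0,0,-3,-0.2,0,0,0,0,0,-5,-0.2,0,0,0,0,0,-7,-0.2,0,0,0,0,0,-9,-0.2,0,0,0,0,0,-11,-0.2,0,0,0,0,0,-12,-0.2,0,0,0,0,0,-12,-0.2]}}

```text
time: 12.35
tool_pos: [0.4877, -0.2582, 0.1844]
ee_rot: [3.135, -0.782, 1.554]
wrist_force: [0.1, -0.8, 0.3]
width: 0.0562
finger_force: 0.0
```

```bash
python3 - <<'E'
from h import *
from tubs import tubs
import pickle
o=robot.get_obs();print(o['wrist_force'],o['tool_pos'],o['width'])
s=snap('wrist'); save(s,'w4.png'); pickle.dump(s,open('w4.pkl','wb')); tubs(s,.090)
P=cloud(s);h=cv2.cvtColor(s['image'],cv2.COLOR_RGB2HSV)
red=((h[...,0]<8)|(h[...,0]>172))&(h[...,1]>150)&(P[...,2]>.1)&(P[...,2]<.145)
q=P[red];print(len(q));t=q[q[:,2]>.131]; print('griptop',cv2.minAreaRect((t[:,:2]*1000).astype(np.float32)),t[:,2].mean(),len(t))
E
```

```text
[ 0.08450976 -0.77502213  0.25911524] [ 0.48774063 -0.25823613  0.18440215] 0.05623765526854037
lid [210.   2.] 177 ctr [402.8 170.8] [ 7.5 67.2] yaw -0.7 z 0.0895
lid [359.   4.] 387 ctr [621.1 161.1] [25.3 71.7] yaw -0.9 z 0.0904
lid [274. 223.] 4203 ctr [ 488.5 -186.8] [68.6 69.8] yaw -1.3 z 0.0892
rib [274. 223.] 1144 ctr [ 488.5 -186.7] [43.3 16. ] yaw -1.4 z 0.1199
ribtop [274. 223.] 885 ctr [ 488.6 -186.6] [43.1 15.8] yaw -0.6 z 0.123
985
griptop ((593.9265747070312, -186.9000244140625), (14.580297470092773, 22.049095153808594), 88.75344848632812) 0.13400195196552273 432
```

View pics/w4.png

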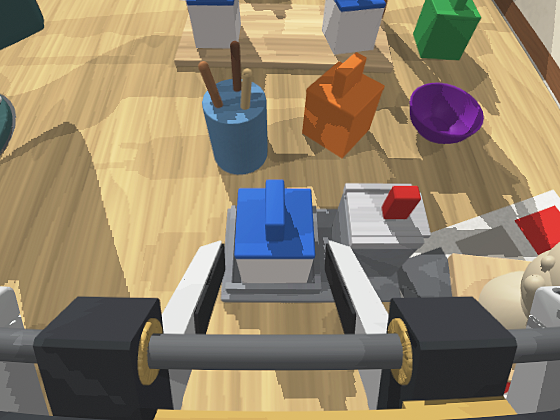

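The tub sits squarely in the tray: lid centre is (488.5,-186.7) mm and yaw -1.3°, matching the cradle. The red grip is at image (401,200), i.e. (593.9,-186.9) mm. I'll go over the grip with the tool vertical, closing across its 14 mm side.

```bash
cat > tgt.py <<'E'
from h import *
import sys
D=rot([np.pi,0,-.022])
delta([float(v) for v in sys.argv[1:4]],D)
E
python3 tgt.py .594 -.187 .26; python3 tgt.py .51 -.24 .26
```

```text
d [-0.6103, -0.6148, 1.4849] [10.51, 10.52, -0.27] pose err deg 98.5 mm 148.7
d [-0.6103, -0.6148, 1.4849] [6.65, 2.23, -4.16] pose err deg 98.5 mm 81.6
```

Emit:
{"fn": "move_arm", "kwargs": {"deltas": [-0.03,-0.03,0.08,2,0.5,-1.5,-0.2,-0.08,-0.08,0.2,4,1,-3,-0.2,-0.14,-0.14,0.34,6,2,-4,-0.2,-0.2,-0.2,0.48,7,3,-3.5,-0.2,-0.26,-0.26,0.62,8,4.5,-3,-0.2,-0.31,-0.31,0.76,9,6,-2.5,-0.2,-0.37,-0.37,0.9,9.5,7.5,-2,-0.2,-0.43,-0.43,1.04,10,9,-1,-0.2]}}

```text
time: 13.2
tool_pos: [0.5785, -0.1942, 0.2614]
ee_rot: [-2.992, -0.252, 0.466]
wrist_force: [-0.4, -0.6, 0.6]
width: 0.0562
finger_force: 0.0
```

```bash
python3 tgt.py .594 -.187 .26
```

```text
d [-0.2075, -0.2108, 0.5036] [1.62, 0.14, 0.55] pose err deg 33.5 mm 17.1
```

Emit:
{"fn": "move_arm", "kwargs": {"deltas": [-0.05,-0.05,0.12,0.5,0,0,-0.2,-0.1,-0.1,0.24,1,0.1,0.2,-0.2,-0.15,-0.15,0.36,1.3,0.1,0.4,-0.2,-0.207,-0.211,0.503,1.6,0.1,0.5,-0.2,-0.207,-0.211,0.503,1.6,0.1,0.5,-0.2,-0.207,-0.211,0.503,1.6,0.1,0.5,-0.2]}}

```text
time: 13.8
tool_pos: [0.5935, -0.1864, 0.2592]
ee_rot: [-3.137, 0.0, -0.012]
wrist_force: [-0.4, -0.7, 0.4]
width: 0.0568
finger_force: 0.0
```

```bash
python3 tgt.py .594 -.187 .106; python3 - <<'E'
from h import *
print(robot.get_obs()['joint_positions'].round(2))
s=snap('wrist'); save(s,'w5.png')
P=cloud(s);h=cv2.cvtColor(s['image'],cv2.COLOR_RGB2HSV)
red=((h[...,0]<8)|(h[...,0]>172))&(h[...,1]>150)&(P[...,2]>.1)&(P[...,2]<.145)
q=P[red];t=q[q[:,2]>.131]; print('griptop',cv2.minAreaRect((t[:,:2]*1000).astype(np.float32)),t[:,2].mean(),len(t))
E
```

```text
d [-0.0042, 0.0004, 0.0103] [0.06, 0.12, 15.32] pose err deg 0.6 mm 153.2
[-0.4   0.25  1.08  0.    1.81  1.19]
griptop ((595.2915649414062, -185.99612426757812), (13.179104804992676, 21.747533798217773), 86.07518768310547) 0.13417208482560528 339
```

View pics/w5.png

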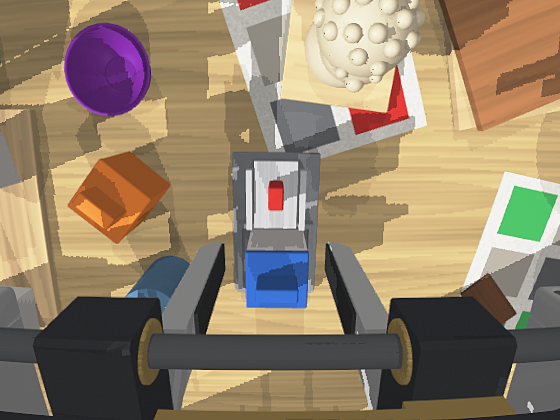

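The red grip at (276,195) is centred between the fingers, and the bust is clear. I'll descend and grip.

Emit:
{"fn": "move_arm", "kwargs": {"deltas": [0,0,0.01,0.05,0.05,3,-0.2,0,0,0.01,0.1,0.05,6,-0.2,0,0,0.01,0.1,0.05,9,-0.2,0,0,0.01,0.1,0.05,12,-0.2,0,0,0.01,0.1,0.05,14,-0.2,0,0,0.01,0.1,0.05,15.2,-0.2,0,0,0.01,0.1,0.05,15.2,0.5,0,0,0.01,0.1,0.05,15.2,1]}}

```text
time: 14.65
tool_pos: [0.5949, -0.1883, 0.1094]
ee_rot: [-3.139, -0.003, -0.026]
wrist_force: [0.7, -0.6, 0.6]
width: 0.0435
finger_force: 0.0
```

Emit:
{"fn": "move_arm", "kwargs": {"deltas": [0,0,0,0,0,0,1,0,0,0,0,0,0,1,0,0,0,0,0,0,1,0,0,0,0,0,0,1,0,0,0,0,0,0,1,0,0,0,0,0,0,1]}}

```text
time: 15.25
tool_pos: [0.5952, -0.1867, 0.1092]
ee_rot: [-3.138, -0.002, -0.025]
wrist_force: [-0.6, 4.5, 3.8]
width: 0.0139
finger_force: 30.0
```

Emit:
{"fn": "move_arm", "kwargs": {"deltas": [0,0,0,-0.5,0.04,0,1,0,0,0,-1.0,0.04,0,1,0,0,0,-1.6,0.04,0,1,0,0,0,-2.2,0.04,0,1,0,0,0,-2.8,0.04,0,1,0,0,0,-3.4,0.04,0,1,0,0,0,-4.0,0.04,0,1,0,0,0,-4.4,0.04,0,1]}}

```text
time: 16.05
tool_pos: [0.5519, -0.1856, 0.1092]
ee_rot: [-3.137, -0.005, -0.025]
wrist_force: [3.3, 5.8, 3.1]
width: 0.014
finger_force: 30.0
```

Emit:
{"fn": "move_arm", "kwargs": {"deltas": [0,0,0,-0.1,0,0,1,0,0,0,-0.2,0,0,1,0,0,0,-0.3,0,0,1,0,0,0,-0.3,0,0,1]}}

```text
time: 16.45
tool_pos: [0.5489, -0.1855, 0.1093]
ee_rot: [-3.137, -0.004, -0.025]
wrist_force: [2.9, 5.8, 4.0]
width: 0.0141
finger_force: 30.0
```

Emit:
{"fn": "move_arm", "kwargs": {"deltas": [0,0,0,-0.1,0,0,1,0,0,0,-0.2,0,0,1,0,0,0,-0.2,0,0,1]}}

```text
time: 16.75
tool_pos: [0.547, -0.1855, 0.1092]
ee_rot: [-3.137, -0.004, -0.025]
wrist_force: [2.5, 5.3, 3.5]
width: 0.0141
finger_force: 30.0
```

Emit:
{"fn": "move_arm", "kwargs": {"deltas": [0,0,0,-0.1,0,0,1,0,0,0,-0.15,0,0,1,0,0,0,-0.15,0,0,1]}}

```text
time: 17.05
tool_pos: [0.5463, -0.1855, 0.1093]
ee_rot: [-3.137, -0.006, -0.025]
wrist_force: [5.2, 6.0, 3.0]
width: 0.0139
finger_force: 30.0
```

Emit:
{"fn": "move_arm", "kwargs": {"deltas": [0,0,0,-0.1,0,0,1,0,0,0,-0.2,0,0,1,0,0,0,-0.2,0,0,1]}}

```text
time: 17.35
tool_pos: [0.5462, -0.1855, 0.1093]
ee_rot: [-3.138, -0.011, -0.025]
wrist_force: [8.9, 6.0, -0.1]
width: 0.0137
finger_force: 30.0
```

Emit:
{"fn": "move_arm", "kwargs": {"deltas": [0,0,0,-0.15,0,0,1,0,0,0,-0.3,0,0,1,0,0,0,-0.3,0,0,1]}}

```text
time: 17.65
tool_pos: [0.5458, -0.1855, 0.1094]
ee_rot: [-3.138, -0.017, -0.024]
wrist_force: [16.8, 5.0, -2.9]
width: 0.0135
finger_force: 30.0
```

Emit:
{"fn": "move_arm", "kwargs": {"deltas": [0,0,0,0.2,0,0,1,0,0,0,0.4,0,0,1,0,0,0,0.4,0,0,1]}}

```text
time: 17.95
tool_pos: [0.5459, -0.1855, 0.1092]
ee_rot: [-3.137, -0.007, -0.025]
wrist_force: [4.7, 6.3, 2.1]
width: 0.0137
finger_force: 30.0
```

Now I'll open partly and rise straight up.

Emit:
{"fn": "move_arm", "kwargs": {"deltas": [0,0,0,0,0,0,-0.3,0,0,0,0,0,0,-0.3,0,0,0,0,0,0,-0.3,0,0,0,0,0,0,-0.3,0,0,0,0,0,-1,-0.3,0,0,0,0,0,-3,-0.3,0,0,0,0,0,-6,-0.3,0,0,0,0,0,-9,-0.3]}}

```text
time: 18.75
tool_pos: [0.5428, -0.187, 0.1996]
ee_rot: [-3.139, -0.001, -0.026]
wrist_force: [0.4, -0.7, 0.2]
width: 0.0611
finger_force: 0.0
```

Emit:
{"fn": "move_arm", "kwargs": {"deltas": [0,0,0,0,0,-3,-0.3,0,0,0,0,0,-6,-0.3,0,0,0,-2,0,-9,-0.3,0,0,0,-5,0,-10,-0.3,0,0,0,-9,0,-10,-0.3,0,0,0,-9,0,-10,-0.3]}}

```text
time: 19.35
tool_pos: [0.45, -0.1847, 0.3004]
ee_rot: [-3.141, -0.003, -0.028]
wrist_force: [-0.3, 0.4, -0.1]
width: 0.061
finger_force: 0.0
```

```bash
python3 - <<'E'
from h import *
from tubs import tubs
o=robot.get_obs();print(o['time'],o['tool_pos'],o['wrist_force'])
s=snap('wrist'); save(s,'w6.png'); tubs(s,.090)
P=cloud(s);h=cv2.cvtColor(s['image'],cv2.COLOR_RGB2HSV)
red=((h[...,0]<8)|(h[...,0]>172))&(h[...,1]>150)&(P[...,2]>.1)&(P[...,2]<.145)
q=P[red];t=q[q[:,2]>.131]; print('griptop',cv2.minAreaRect((t[:,:2]*1000).astype(np.float32)),t[:,2].mean(),len(t))
save(snap('side'),'side6.png')
E
```

```text
19.35 [ 0.45000719 -0.18472675  0.30044196] [-0.28593963  0.4217124  -0.11902826]
lid [276. 152.] 2340 ctr [ 488.4 -185.7] [69.9 68.5] yaw -1.6 z 0.089
rib [276. 152.] 749 ctr [ 488.4 -185.5] [43.5 15.9] yaw -1.9 z 0.1211
ribtop [276. 152.] 657 ctr [ 488.3 -185.4] [43.4 15.5] yaw -1.5 z 0.1229
griptop ((545.2064819335938, -184.6486358642578), (12.541200637817383, 21.44535255432129), 88.47667694091797) 0.13420288553653884 327
```

View pics/w6.png

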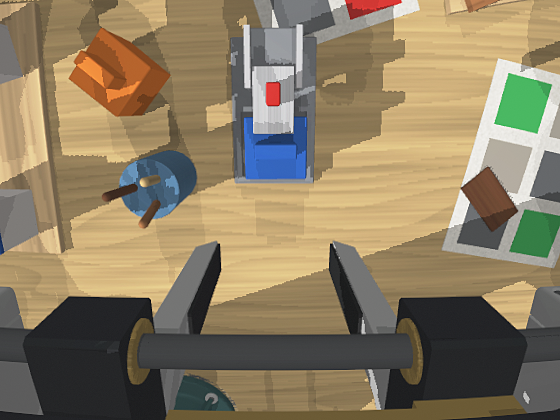

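View pics/side6.png

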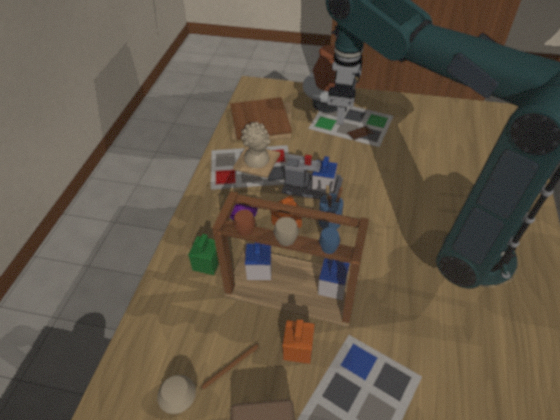

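The wrist view shows the plate over the lid's edge at (276,120) and the red grip at (273,94). In the side view the other two tubs stand where they were, and the bust, jar and bowl look undisturbed.

```bash
python3 -c "from bench import robot; print(robot.close_job())"
```

```text
the job is handed in; nothing more can be done
None
```

The full tub was the middle one, at about 5.5 N of lift. It is seated upright in the cradle with its rib square to the slide, the lock is against its end stop over the lid, and the job was handed in at about 19 s; I did not lift the other two tubs, since that weight was clearly in the full range.

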